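# Wind the wide router cutter down below its plate

## Task

Two small router lifts stand on the saw's sliding table. Turn the hand crank of the one with the wide, flared cutter clockwise (seen from above) until it comes to its stop and the cutter is fully down below its plate, then let go of the crank. Leave the crank of the other lift, the one with the slim straight cutter, as it is.

Things in the scene. Friction and masses are not known exactly. Their poses are not given: they have to be found in the camera images.
- wide_lift: Router lift with the wide cutter (grey flared head, 32 mm): fixed plywood box, red plate on top, 90 mm above the table, 116 mm wide (y). Origin on the vertical crank axis, at the box's underside. Box reaches 54 mm to -x and 152 mm to +x of it; the cutter stands in a 44 mm hole 115 mm from it along +x, rising up to 32 mm above the plate.
- wide_crank (a joint): Angle of the wide lift's crank, rad: 0 with the cutter fully up, growing clockwise seen from above, to 9.42 (1.5 turns) at the bottom stop, the cutter's top then 4 mm below the plate's top. Starts between 0 and 2.8, so 1 to 1.5 turns remain. Takes about 2 N at the knob; stays where it is left.
- wide_knob (a point): Middle of the black upright knob on the wide lift's crank arm: 140 mm above the table, 45 mm from the crank axis. Knob 23 mm thick, 46 mm tall (top at 162 mm); the arm's top lies 28 mm below this point. It spins freely on its pin, so a gripper of constant direction can hold it all the way round. Towards the body's -y at angle 0, towards +y at the bottom stop.
- narrow_knob (a point): The same point on the crank of the other lift, alike in all but its slim straight cutter, 21 mm across. This crank must stay as it is.

How it is judged (in metres and radians):
At the end, for the whole second after the job is handed in: The wide lift's crank is within 0.4 rad (23 degrees) of its bottom stop, at rest and released (value of joint wide_crank above 9.02 rad and velocity of joint wide_crank between -0.05 and 0.05 rad/s); the robot touches nothing.
It fails at once if the crank knob of the lift with the slim cutter is moved by more than 20 mm (distance of narrow_knob from where it was at the start of the episode above 0.02 m).
It also fails if it takes over 42 s, if anything falls off the work surface, if the arm or the gripper's body presses on something with over 40 N, if the wrist force passes 120 N, or if a joint passes its speed limit or range.

## Robot

A 6-joint arm with a two-finger parallel gripper is mounted at the origin on a cart in front of the work surface, level with it; the furniture and walls round the work are solid. World frame = base frame: x ahead of the robot, y to its left, z up, the work surface at z = 0. Lengths are in mm, angles in rad, forces in N, time in s.
With the tool pointing down it reaches from about 375 to 900 mm from the base axis. Payload 3.1 kg.
Tool frame: the origin (TCP) lies at the very end of the fingers, on their centre line; the grasp point (between the pads) lies 19 mm behind it; z points along the fingers, y is the line along which they close (so a half turn about z gives the same grasp; the last joint's range is limited). The gripper opens to 85 mm and grips with 20 to 120 N. Pads are 22 mm wide; open, the fingers measure 114 mm over their backs; the gripper's body (76 mm by 85 mm) begins 54 mm behind the grasp point. The pads swing forward as they close: fully open they stand 13 mm farther back than shut.
Start: joints at [1.121, 0.527, 1.433, -0, 1.181, -0.178], TCP at [167.751, 602.044, 231.31] pointing down, gripper open.
Joint ranges: [-3.08, 3.08], [-0.75, 2.2], [0.22, 2.44], [-1.43, 4.57], [0, 2.65], [-2.85, 2.85]. Speed limits (rad/s): [2.79, 2.79, 3.14, 3.14, 3.14, 3.14].

## Interface

Orientations are given as a unit quaternion [x, y, z, w].
In Python, from workcell import env gives the robot as it stands.
- The arm moves only by the shell command python3 -m creep 'ROWS' [OPENING] [FORCE]. ROWS is a JSON object of lists of equal length, an entry for each row: "linear": the shift along the world's x, y, z in units of 200 mm (1.0 is 200 mm), a list of three; "rot": the turn, a rotation vector about the world's x, y, z in units of 30 degrees (1.0 is 30 degrees), a list of three. In form: {"linear": [[x, y, z], ...], "rot": [[wx, wy, wz], ...]}. A call has 1 to 10 rows; each row is the pose to reach, as a shift and turn from the pose commanded when the call began; what a row does not reach only later rows make up. A row lasts 1/8 s, in which the tool goes at most 62.5 mm and 10.7 degrees, less where a joint would pass 70% of its speed; a pose out of reach is approached as far as the arm can. A call with a number of a shift or a turn outside -1 to 1 is refused whole. A call with a gripper value outside its range is refused whole. OPENING is the opening, from -1 (shut) to 1 (fully open), set as the call begins (- or left out, the last holds). The fingers move at their own pace and stop on an object; FORCE is the grip in N (left out, the last holds). Time passes only in rows, so rows that repeat a pose let the fingers close. It gives the time, the measured TCP pose, the force, the opening and the grip force at its end, in the units of the state.
- env.sense(): the state, without advancing time (a new reading comes with each control period).
- env.snapshot(name): name is "scene" or "top"; returns (picture, depth): 420x560x3 uint8, red, green, blue; 420x560 float32, mm along the optical axis (not along the pixel's ray), 0 where there is no reading.
- env.camera_params(name): a dict with "K" (3x3 intrinsics, pixels), "eye" and "orientation" of the camera in the world. Camera axes: x right, y down, z forward; pixel columns grow to the right and rows downward; lengths in mm; the calibration is good to about 2 mm. A picture is of the moment at which its call begins. camera_params takes no time and is no camera call.
- env.close_job(): hands the job in; it is judged then, once.
The state is a dict: "time": time; "joint_pos": joint angles; "joint_vel": joint speeds; "effort": joint torques, N m; "tcp_pos": TCP position; "tcp_rot": TCP orientation; "contact_force": force on the tool from outside, world axes, zero at the start; "wrist_torque": the same for the moment, N m; "gripper_width": finger opening in mm; "grasp_force": force on a finger pad.
Only numpy, scipy, OpenCV 4.12 (cv2) and the standard library are available. Lean on these libraries where they do the work, as an engineer would, in place of code of your own. Each camera call takes 0.05 s, during which the arm holds its last target. There are 200 camera calls.

## Working session

There is one attempt and no reset: what is moved stays moved. The work goes in short steps, Python scripts to look and compute and a shell command to move; the robot and the scene stay as the last step left them, time stands still between calls to the robot, and variables do not carry over. Pictures are saved under pics/ and viewed, at most 10 in all, crops included, and the job is handed in when it is done.

```bash
mkdir -p pics
cat > h.py <<'E'
import numpy as np,cv2
from workcell import env
from scipy.spatial.transform import Rotation as R
def snap(n,f):
    p,d=env.snapshot(n); cv2.imwrite(f'pics/{f}.png',p[:,:,::-1]); np.save(f'pics/{f}.npy',d); return p,d
def world(n,d):
    c=env.camera_params(n);K=np.array(c['K']);v,u=np.mgrid[:d.shape[0],:d.shape[1]]
    o=np.array(c['orientation']);M=R.from_quat(o).as_matrix() if o.size==4 else o
    P=np.stack([(u-K[0,2])/K[0,0]*d,(v-K[1,2])/K[1,1]*d,d],-1)
    return P@M.T+np.array(c['eye'])
E
python3 - <<'E'
from h import *
snap('top','t1');snap('scene','s1')
for n in('top','scene'):print(env.camera_params(n))
print(env.sense())
E
```

```text
{'K': array([[381.14516142,   0.        , 273.81938697],
       [  0.        , 381.14516142, 203.26047279],
       [  0.        ,   0.        ,   1.        ]]), 'eye': array([453.12484534, 110.73882198, 959.87315751]), 'orientation': array([-0.70337155,  0.70935911, -0.02744712,  0.03639729])}
{'K': array([[396.7476173 ,   0.        , 279.45359904],
       [  0.        , 396.7476173 , 209.2150136 ],
       [  0.        ,   0.        ,   1.        ]]), 'eye': array([  99.03932365, -486.75708827,  557.5037135 ]), 'orientation': array([ 0.82641307, -0.26046823,  0.14683554, -0.47711327])}
{'time': 0.1, 'joint_pos': array([ 1.12051356e+00,  5.28418465e-01,  1.43382481e+00, -2.84620845e-05,
        1.18139154e+00, -1.78489749e-01]), 'joint_vel': array([ 0.00097998, -0.0014596 , -0.0030113 ,  0.00105198,  0.00206467,
        0.00064694]), 'effort': array([-2.56833000e-04, -4.43302703e+01, -1.78585249e+01, -1.78950222e-04,
        3.86785367e-03,  6.43525297e-06]), 'tcp_pos': array([167.46327709, 601.45058581, 230.38755644]), 'tcp_rot': array([ 1.35473175e-01,  9.90780488e-01, -9.75105230e-04, -3.03237241e-04]), 'contact_force': array([ 0.22952442,  0.74761222, -0.10821286]), 'wrist_torque': array([-0.02087714, -0.02141781, -0.03574115]), 'grasp_force': 0.0, 'gripper_width': 85.30598402496484}
```

View pics/t1.png

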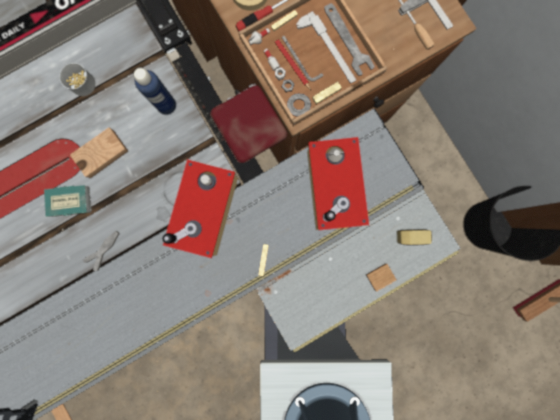

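View pics/s1.png

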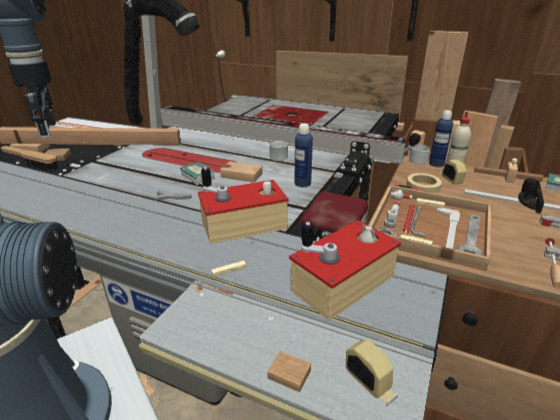

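Run:
```python
from h import *
s=cv2.imread('pics/s1.png');t=cv2.imread('pics/t1.png')
a=cv2.resize(s[165:320,190:410],None,fx=3.5,fy=3.5,interpolation=2)
b=cv2.resize(t[130:265,155:380],None,fx=3.5,fy=3.5,interpolation=2)
cv2.imwrite('pics/c1.png',a);cv2.imwrite('pics/c2.png',b)
d=np.load('pics/t1.npy');W=world('top',d)
hsv=cv2.cvtColor(t,cv2.COLOR_BGR2HSV)
m=((hsv[...,0]<8)|(hsv[...,0]>172))&(hsv[...,1]>170)&(abs(W[...,2]-90)<10)
n,l,st,c=cv2.connectedComponentsWithStats(m.astype('uint8'))
for i in range(1,n):
    if st[i,4]<500: continue
    P=W[l==i];print(st[i],P[:,2].mean(),cv2.minAreaRect(P[:,:2].astype('float32')),cv2.boxPoints(cv2.minAreaRect(P[:,:2].astype('float32'))))
    x,y,w,h=st[i,:4]
    sub=W[y-10:y+h+10,x-10:x+w+10].reshape(-1,3);q=sub[(sub[:,2]>152)&(sub[:,2]<175)];print('knob',len(q),q.mean(0),q.min(0),q.max(0))
    q=sub[(sub[:,2]>96)&(sub[:,2]<150)]
    np.save(f'pics/q{i}.npy',sub)
for p in[(335,154),(343,203),(330,215),(207,180),(192,229),(169,239)]:print(p,W[p[1],p[0]])
```

```text
[ 308  138   60   91 3473] 88.83512778148126 ((579.0575561523438, -25.740203857421875), (203.22543334960938, 114.4864501953125), 5.584384918212891) [[472.35666   21.343239]
 [483.49753  -92.599846]
 [685.7584   -72.82365 ]
 [674.61755   41.11944 ]]
knob 89 [498.84532912   3.63007026 159.86095875] [489.35722044  -8.2467669  152.24968988] [508.78648     13.16764351 165.71628799]
[ 165  162   69   95 3389] 88.97116774232269 ((523.2106323242188, 294.2347412109375), (115.38385772705078, 200.4178009033203), 74.75353240966797) [[411.3574  264.92548]
 [604.7212  212.22125]
 [635.06384 323.544  ]
 [441.70007 376.24823]]
knob 95 [453.86538642 345.49733633 159.79047888] [443.9525384  335.79641895 152.20484945] [465.00604528 357.55481958 164.93525841]
(335, 154) [640.80833168 -18.06905313 109.55563461]
(343, 203) [528.32483765 -31.45654394 121.18366106]
(330, 215) [499.55325667   3.56005269 164.59885878]
(207, 180) [583.45207405 270.64844581 114.96466986]
(192, 229) [473.93755514 302.54530988 117.54934913]
(169, 239) [452.35450376 340.57773778 161.49703757]
```

View pics/c1.png

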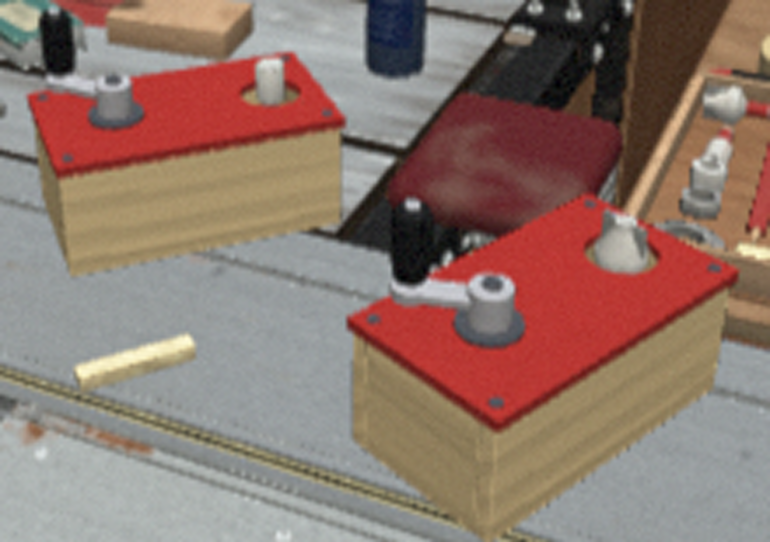

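View pics/c2.png

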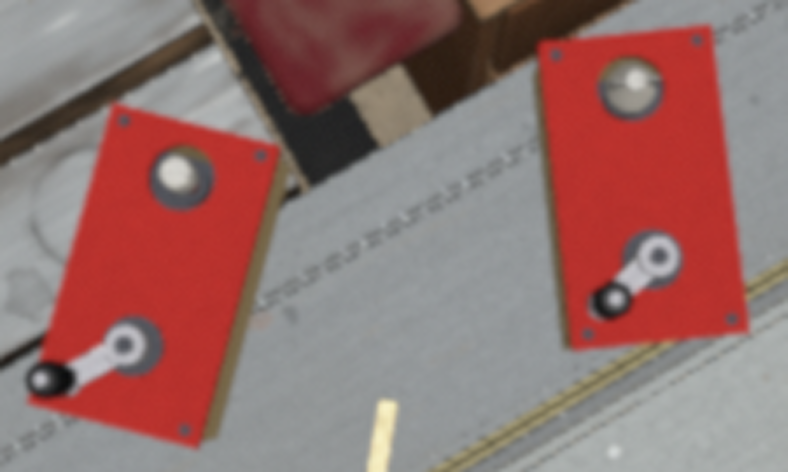

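The right-hand lift (plate around 338,183 in the top view) has the flared cutter at (335,154), so it is the wide lift. Its hub is at (343,203) and its knob at (330,215). The left lift has the slim cutter. The knob measures 46 mm from the axis, with its top at about 163 mm, and both agree with the given sizes. Next I'll check that the path is clear.

Run:
```python
from h import *
for n,f in(('top','t1'),('scene','s1')):
    d=np.load(f'pics/{f}.npy');W=world(n,d)
    m=(d>0)&(W[...,2]>150)&(W[...,2]<700)&(W[...,0]>50)&(W[...,0]<720)&(W[...,1]>-250)&(W[...,1]<720)
    k,l,st,c=cv2.connectedComponentsWithStats(m.astype('uint8'))
    for i in range(1,k):
        if st[i,4]>20:
            P=W[l==i];print(n,st[i],P.min(0).round(),P.max(0).round())
ax=np.array([530.3,-30.5]);k=np.array([499.2,3.6]);print(np.linalg.norm(k-ax))
p=env.sense()['tcp_pos'];print((np.array([499.2,3.6,127])-p)/200)
# circle rows, relative to start of each 10-row call
r=45.;a0=np.degrees(np.arctan2(*(k-ax)[::-1]));print(a0)
q=lambda t:ax+r*np.array([np.cos(np.radians(a0-t)),np.sin(np.radians(a0-t))])
for s in (0,135,270):
    print(s,[[float(v) for v in ((q(s+13.5*i)-q(s))/200).round(3)]+[0] for i in range(1,11)])
```

```text
top [325 211  11  10  90] [489.  -8. 151.] [509.  13. 166.]
top [162 233  11  11  98] [444. 336. 151.] [465. 358. 165.]
top [  0 400  38  20 450] [147. 527. 240.] [177. 574. 319.]
scene [   0    0   56  138 4383] [129. 484. 241.] [234. 669. 527.]
scene [201 167  10   8  54] [442. 331. 150.] [463. 353. 162.]
scene [   0  214   77  140 6704] [ 50. -96. 150.] [118.   8. 333.]
scene [302 222  12  11 100] [487. -11. 150.] [508.   8. 164.]
46.15213971204367
[ 1.65868361 -2.98925293 -0.51693778]
132.36554923559834
0 [[0.043, 0.031, 0], [0.092, 0.051, 0], [0.144, 0.059, 0], [0.197, 0.054, 0], [0.247, 0.037, 0], [0.292, 0.01, 0], [0.329, -0.028, 0], [0.357, -0.073, 0], [0.373, -0.124, 0], [0.376, -0.177, 0]]
135 [[-0.009, -0.052, 0], [-0.029, -0.101, 0], [-0.061, -0.143, 0], [-0.101, -0.178, 0], [-0.148, -0.201, 0], [-0.2, -0.213, 0], [-0.253, -0.213, 0], [-0.304, -0.2, 0], [-0.351, -0.176, 0], [-0.391, -0.141, 0]]
270 [[-0.031, 0.043, 0], [-0.051, 0.092, 0], [-0.059, 0.144, 0], [-0.054, 0.197, 0], [-0.037, 0.247, 0], [-0.01, 0.292, 0], [0.028, 0.329, 0], [0.073, 0.357, 0], [0.124, 0.373, 0], [0.177, 0.376, 0]]
```

```bash
python3 -m creep '{"linear": [[0.55,-1,0],[0.55,-1,0],[0.55,-1,0],[0.55,-1,0],[0.55,-1,0]],"rot":[[0,0,0],[0,0,0],[0,0,0],[0,0,0],[0,0,0]]}' 1 40
python3 -m creep '{"linear": [[0.55,-1,0],[0.55,-1,0],[0.55,-1,0],[0.55,-1,0],[0.55,-1,0]],"rot":[[0,0,0],[0,0,0],[0,0,0],[0,0,0],[0,0,0]]}'
python3 -m creep '{"linear": [[0.56,-0.99,0],[0.56,-0.99,0],[0.56,-0.99,0],[0.56,-0.99,0],[0.56,-0.99,0],[0.56,-0.99,0]],"rot":[[0,0,0],[0,0,0],[0,0,0],[0,0,0],[0,0,0],[0,0,0]]}'
python3 - <<'E'
from h import *
p,d=snap('top','t2');snap('scene','s2');s=env.sense();print(s['tcp_pos'],s['tcp_rot'],s['joint_pos'],s['contact_force'])
a=cv2.imread('pics/s2.png')[100:330,180:440];cv2.imwrite('pics/s2c.png',cv2.resize(a,None,fx=2.5,fy=2.5))
E
```

```text
time: 0.72
tcp_pos: [278.5, 399.8, 231.1]
tcp_rot: [0.138, 0.99, -0.001, -0.0]
contact_force: [0.4, 0.4, 0.7]
gripper_width: 85.3
grasp_force: 0.0
time: 1.35
tcp_pos: [389.4, 201.1, 231.3]
tcp_rot: [0.137, 0.991, 0.0, 0.0]
contact_force: [0.5, 1.4, 0.3]
gripper_width: 85.4
grasp_force: 0.0
time: 2.1
tcp_pos: [499.0, 5.9, 230.8]
tcp_rot: [0.135, 0.991, 0.0, -0.001]
contact_force: [-0.7, 0.0, 0.6]
gripper_width: 85.5
grasp_force: 0.0
[498.75599852   6.04044295 231.08388037] [ 1.34285089e-01  9.90942452e-01  2.78190744e-04 -7.02721635e-04] [-2.12577660e-01  3.59404089e-01  1.74276126e+00  5.16131341e-04
  1.04087183e+00 -1.51425115e+00] [ 0.41106604 -0.14388147 -0.34916239]
```

View pics/s2c.png

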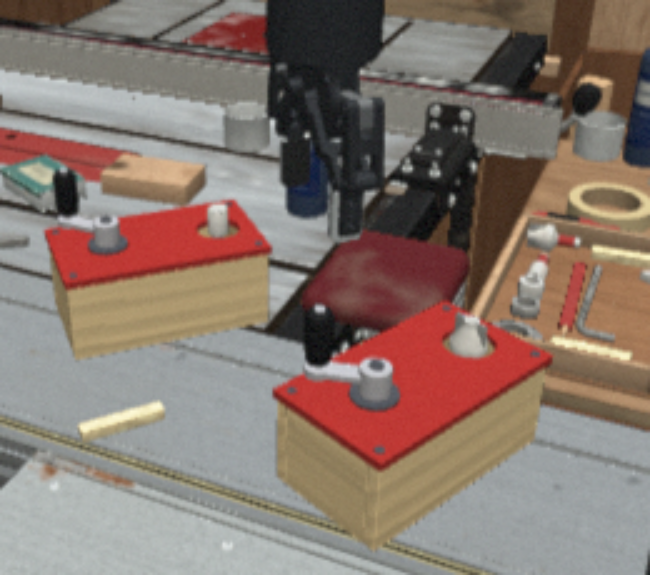

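The fingers, at (295–345,170–230) in the crop, straddle the knob at (318,335). I'll go down and close.

```bash
python3 -m creep '{"linear": [[0,-0.013,-0.13],[0,-0.013,-0.26],[0,-0.013,-0.39],[0,-0.013,-0.52],[0,-0.013,-0.52]],"rot":[[0,0,0],[0,0,0],[0,0,0],[0,0,0],[0,0,0]]}'
python3 -m creep '{"linear": [[0,0,0],[0,0,0],[0,0,0],[0,0,0],[0,0,0],[0,0,0],[0,0,0],[0,0,0]],"rot":[[0,0,0],[0,0,0],[0,0,0],[0,0,0],[0,0,0],[0,0,0],[0,0,0],[0,0,0]]}' -1 40
```

```text
time: 2.82
tcp_pos: [497.8, 3.1, 126.0]
tcp_rot: [0.135, 0.991, 0.0, -0.002]
contact_force: [0.6, 0.3, -0.3]
gripper_width: 85.6
grasp_force: 0.0
time: 3.82
tcp_pos: [500.1, 1.4, 128.1]
tcp_rot: [0.136, 0.991, 0.0, 0.001]
contact_force: [-1.7, 1.1, 5.9]
gripper_width: 21.9
grasp_force: 39.1
```

```bash
python3 -m creep '{"linear": [[0.043,0.031,0],[0.092,0.051,0],[0.144,0.059,0],[0.197,0.054,0],[0.247,0.037,0],[0.292,0.01,0],[0.329,-0.028,0],[0.357,-0.073,0],[0.373,-0.124,0],[0.376,-0.177,0]],"rot":[[0,0,0],[0,0,0],[0,0,0],[0,0,0],[0,0,0],[0,0,0],[0,0,0],[0,0,0],[0,0,0],[0,0,0]]}'
python3 -c "
from h import *
snap('top','t3');s=env.sense();print(s['tcp_pos'],s['contact_force'],s['gripper_width'])"
```

```text
time: 5.08
tcp_pos: [575.1, -33.7, 128.1]
tcp_rot: [0.136, 0.991, 0.0, 0.0]
contact_force: [-1.7, 1.6, 6.4]
gripper_width: 22.0
grasp_force: 39.3
[574.99066072 -35.06739441 128.10461338] [-1.1002683   0.71676378  5.44804103] 21.623743118669047
```

```bash
python3 -m creep '{"linear": [[-0.009,-0.052,0],[-0.029,-0.101,0],[-0.061,-0.143,0],[-0.101,-0.178,0],[-0.148,-0.201,0],[-0.2,-0.213,0],[-0.253,-0.213,0],[-0.304,-0.2,0],[-0.351,-0.176,0],[-0.391,-0.141,0]],"rot":[[0,0,0],[0,0,0],[0,0,0],[0,0,0],[0,0,0],[0,0,0],[0,0,0],[0,0,0],[0,0,0],[0,0,0]]}'
```

```text
time: 6.38
tcp_pos: [497.6, -63.4, 128.1]
tcp_rot: [0.135, 0.991, -0.001, 0.002]
contact_force: [2.0, -0.9, 5.0]
gripper_width: 21.7
grasp_force: 39.4
```

```bash
python3 -m creep '{"linear": [[-0.031,0.043,0],[-0.051,0.092,0],[-0.059,0.144,0],[-0.054,0.197,0],[-0.037,0.247,0],[-0.01,0.292,0],[0.028,0.329,0],[0.073,0.357,0],[0.124,0.373,0],[0.124,0.373,0]],"rot":[[0,0,0],[0,0,0],[0,0,0],[0,0,0],[0,0,0],[0,0,0],[0,0,0],[0,0,0],[0,0,0],[0,0,0]]}'
```

```text
time: 7.62
tcp_pos: [522.6, 12.2, 128.1]
tcp_rot: [0.135, 0.991, -0.0, 0.001]
contact_force: [0.8, 1.5, 7.8]
gripper_width: 21.7
grasp_force: 39.6
```

```bash
python3 -m creep '{"linear": [[0.01,0.001,0],[0.02,0.002,0],[0.02,0.002,0]],"rot":[[0,0,0],[0,0,0],[0,0,0]]}'
python3 -m creep '{"linear": [[0.01,0,0],[0.01,0,0]],"rot":[[0,0,0],[0,0,0]]}'
```

```text
time: 8.0
tcp_pos: [525.3, 12.6, 128.1]
tcp_rot: [0.135, 0.991, -0.0, 0.0]
contact_force: [-1.0, 1.2, 9.5]
gripper_width: 22.1
grasp_force: 39.8
time: 8.25
tcp_pos: [525.9, 12.7, 128.0]
tcp_rot: [0.135, 0.991, -0.0, -0.001]
contact_force: [-3.7, 0.2, 11.2]
gripper_width: 21.7
grasp_force: 40.0
```

The tool has reached the expected stop and the force in x is starting to rise. I'll release and lift clear.

```bash
python3 -m creep '{"linear": [[0,0,0],[0,0,0],[0,0,0],[0,0,0],[0,0,0],[0,0,0],[0,0,0],[0,0,0]],"rot":[[0,0,0],[0,0,0],[0,0,0],[0,0,0],[0,0,0],[0,0,0],[0,0,0],[0,0,0]]}' 1
python3 -m creep '{"linear": [[0,0,0.1],[0,0,0.25],[0,0,0.4],[0,0,0.6],[0,0,0.8],[-0.2,0,0.9],[-0.4,0.2,0.9],[-0.5,0.5,0.9],[-0.5,0.8,0.9],[-0.5,1,0.9]],"rot":[[0,0,0],[0,0,0],[0,0,0],[0,0,0],[0,0,0],[0,0,0],[0,0,0],[0,0,0],[0,0,0],[0,0,0]]}'
python3 - <<'E'
from h import *
p,d=snap('top','t4');p2,d2=snap('scene','s4');W=world('top',d)
m=(d>0)&(W[...,2]>152)&(W[...,2]<170)&(W[...,0]>430)&(W[...,0]<600)&(abs(W[...,1]+30)<60)
k=W[m].mean(0);a=np.degrees(np.arctan2(k[1]+30.5,k[0]-530.3));print(m.sum(),k,a, 'target 95.6')
a=cv2.imread('pics/s4.png')[150:320,190:410];cv2.imwrite('pics/s4c.png',cv2.resize(a,None,fx=3,fy=3))
E
```

```text
time: 9.25
tcp_pos: [527.6, 12.9, 127.3]
tcp_rot: [0.135, 0.991, -0.0, 0.0]
contact_force: [0.8, 0.4, -0.2]
gripper_width: 85.1
grasp_force: 0.0
time: 10.5
tcp_pos: [426.8, 215.0, 307.7]
tcp_rot: [0.135, 0.991, 0.0, 0.0]
contact_force: [0.4, 0.8, -0.5]
gripper_width: 85.5
grasp_force: 0.0
88 [524.20062675  14.82645537 159.68263405] 97.6639921217059 target 95.6
```

View pics/s4c.png

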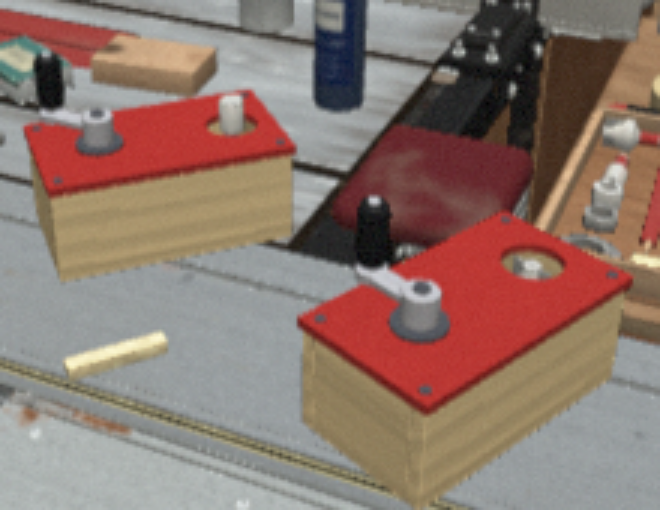

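The wide cutter at (530,265) is now below its plate, and the crank sits about 2° from its computed stop. The slim lift looks unchanged and the gripper is clear, so I'll hand in.

```bash
python3 -m creep '{"linear": [[0,0,0],[0,0,0],[0,0,0]],"rot":[[0,0,0],[0,0,0],[0,0,0]]}'; python3 -c "
from workcell import env
print(env.close_job())"
```

```text
time: 10.98
tcp_pos: [427.7, 211.8, 307.3]
tcp_rot: [0.136, 0.991, -0.0, -0.0]
contact_force: [0.2, 0.1, -0.8]
gripper_width: 85.5
grasp_force: 0.0
the job is handed in; nothing more can be done
None
```

I turned the wide lift's crank clockwise to its bottom stop (within about 2° by camera), with its cutter below the plate, then let go; the slim lift's crank was not touched, and I handed the job in at about 11 s (no verdict was returned).

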